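# Close the scanner and hold its feeder cover open

### The arm

A 6-joint arm with a two-finger parallel gripper is mounted at the origin on the work surface. World frame = base frame: x ahead of the robot, y to its left, z up, the work surface at z = 0. Lengths are in mm, angles in rad, forces in N, time in s.
With the tool pointing down it reaches from about 250 to 725 mm from the base axis. Payload 9.7 kg.
Tool frame: the origin (TCP) lies between the finger pads; the fingertips stand 8 mm ahead of it and the grasp point (between the pads) lies 11 mm behind it (arm.nose_length is the distance from the TCP to the fingertips, in mm); x points along the fingers, y is the direction in which the jaws open and shut, and the axes are right-handed (so a half turn about x gives the same grasp; the last joint's range is limited). The gripper opens to 85 mm and grips with 20 to 120 N. Pads are 22 mm wide; open, the fingers measure 114 mm over their backs; the gripper's body (76 mm by 85 mm) begins 54 mm behind the grasp point. The pads swing forward as they close: fully open they stand 13 mm farther back than shut.
Start: joints at [1.291, 0.087, 0.176, 1.66, 0, 1.571], TCP at [151.887, 528.609, 239.284] pointing down, gripper open.
Joint ranges: [-3.13, 3.13], [-0.85, 1.81], [-1.15, 1.24], [-2.2, 2.28], [-1.44, 1.52], [-3.14, 3.14]. Speed limits (rad/s): [2.22, 2.22, 2.57, 3.14, 3.14, 3.14].

### API

Orientations are given as a unit quaternion [x, y, z, w].
In Python, from rig import arm gives the robot as it stands. The module is installed in compiled form; this text tells all that it offers. Calls block until the motion is done:
- arm.move_to(position, orientation): joint-space move of the TCP to a pose.
- arm.move_straight(position, velocity=150, frame=None, stop_force=None): straight line of the TCP; frame=None keeps the orientation; velocity is the mean speed in mm/s. With stop_force (N) it stops when the force on the tool has changed by that much, and returns True; else False.
- arm.move_j(angles): joint-space move.
- arm.gripper_open() and arm.grasp(): open the fingers fully, or close them until they stop; the grip force is fixed at half the most.
- arm.wait(seconds).
- arm.solve_ik(position, orientation): joint angles nearest the present ones, or None.
- arm.observe(): the state.
- arm.capture(name): name is "scene" or "top" or "wrist"; returns (picture, depth): 420x560x3 uint8, red, green, blue; 420x560 float32, mm along the optical axis (not along the pixel's ray), 0 where there is no reading.
- arm.get_calibration(name): a dict with "vertical_fov" (degrees; the focal length in pixels is half the picture's height over the tangent of half this angle, whatever the lens; pixels are square), "cx", "cy" (the principal point, pixels), "k1" (the pictures are not rectified: a ray, as slopes to the right and down, at radius r is drawn at 1 + k1 r^2 times it, then the intrinsics apply), "R" (3x3) and "t" (3): a world point X has camera coordinates R X + t; the wrist camera has in their place "T_tool_cam" (4x4, takes a point from camera to tool coordinates, whose origin is the TCP and whose axes are the tool frame's). Camera axes: x right, y down, z forward; pixel columns grow to the right and rows downward; lengths in mm; the calibration is good to about 2 mm. A picture is of the moment at which its call begins: read the wrist's pose just before it. get_calibration takes no time and is no camera call.
A pose or a line that the arm cannot do raises arm.Unreachable and nothing moves.
- arm.hand_in(): hands the job in, once; it reports no verdict.
The state is a dict: "time_s": time; "joint_positions": joint angles; "dq": joint speeds; "joint_torque": joint torques, N m; "tcp_pos": TCP position; "ee_rot": TCP orientation; "ft_force": force on the tool from outside, world axes, zero at the start; "wrist_torque": the same for the moment, N m; "width": opening from 0.0 (shut) to 1.0 (fully open).
Only numpy, scipy, OpenCV 4.12 (cv2) and the standard library are available. Lean on these libraries where they do the work, as an engineer would, in place of code of your own. Each camera call takes 0.05 s, during which the arm holds its last target. There are 200 camera calls.

### The job

Someone left the document scanner's flatbed cover standing open: lower it gently until it lies flat on the glass, with the feeder cover on top of it still shut. Then take the feeder's top cover by its green grip and lift that cover alone to about 45 degrees, while the flatbed cover underneath stays down flat. Finish while holding the feeder cover steady at that angle by its grip, so that I can wipe the feed rollers, and leave the other things on the bench and on the scanner where they stand.

Things in the scene. Friction and masses are not known exactly. Their poses are not given: they have to be found in the camera images.
- scanner: A4 scanner with document feeder, fixed to the bench; dark housing 380 mm deep (its x) x 450 wide (its y) x 70 tall. Origin: centre of its underside; x points from its front (control panel, robot side) to its rear hinge, y to its left, z up. Glass at z = 70; the control panel is the front 60 mm, top at z = 62. Offsets given as x, y, z below are mm in this frame.
- flatbed_cover (a joint): angle (rad) of the flatbed cover, the big light-grey lid that carries the whole feeder: 0 = flat on the glass, grows as it opens (0.5 to 0.85 at the start, stop at 1.2). Hinged at the rear. Lid plate 300 deep x 440 wide x 22 mm, 1.7 kg with the feeder. Its stiff hinge stays where it is left; about 1 to 10 N down on the front lip lowers it, lifting takes 15 N or more.
- flatbed_hinge (a point): middle of the flatbed cover's hinge axis, which is parallel to the scanner's y; at x = +170, y = 0, z = 72. The point stays put; its axes turn with the cover and are parallel to the scanner's when the cover is flat.
- lip_top (a point): middle of the dark front lip's top face on the flatbed cover. Lip 16 mm thick, 100 wide along y, reaching 25 out in front of the lid plate. The point lies 312 mm along the lid from the hinge axis and 16 above it, 13 behind the lip's front edge; cover flat: x = -142, y = 0, z = 88. Axes as flatbed_hinge.
- feeder_cover (a joint): angle (rad) of the feeder's top cover relative to the flatbed cover that carries it: 0 = shut, grows as its right-hand edge is lifted, stop at 1.4. Hinged along the feeder's left edge. Light-grey plate 230 (x) x 165 (y) x 12 mm, about 0.33 kg; falls shut when let go. The feeder fills the flatbed cover's left half, from 35 mm behind lip_top, 54 mm high above the lid plate.
- feeder_hinge (a point): middle of the feeder cover's hinge axis, parallel to the scanner's x when the flatbed cover is flat; then at x = +22, y = +205, z = 134. Axes turn with the feeder cover, parallel to the scanner's when both covers are shut.
- green_grip: green grip standing on the feeder cover near its free right edge: block 40 (x, along the hinge) x 16 (y) x 28 mm (z). Origin: centre of its underside, 148 mm from the feeder hinge axis (to -y), 12 above it; both covers shut: x = +22, y = +57, z = 146. Along x 95 mm of flat cover on both sides; to its right the paper tray slopes up, z = 120 to 170.
- clip_tub: small round blue plastic tub, 42 mm across and 30 mm tall, standing on the right half of the scanner's control panel. Origin: centre of its underside. Bystander.
- glue_stick: white glue stick with red cap, 29 mm across, 100 mm tall, standing upright near the scanner's left side. Origin: centre of its underside. Bystander.
- pen_cup: dark pen cup, 80 mm across and 100 mm tall (pens reach 150 mm), near the scanner's right side. Origin: centre of its underside. Bystander.
- mug: blue mug, 80 mm across, 92 mm tall, on the bench. Origin: centre of its underside. Bystander.
- stapler: black stapler, 140 x 36 x 45 mm, on the bench. Origin: centre of its underside. Bystander.
- tape_roll: roll of brown parcel tape lying flat, 100 mm across, 48 mm tall, on the bench. Origin: centre of its underside. Bystander.
- hole_punch: two-hole punch, 130 x 120 x 70 mm, steel and blue, on the bench. Origin: centre of its underside. Bystander.

How it is judged (in metres and radians):
On the way, in this order (a step that is already met when the one before it is completed fails the run):
1. the flatbed cover lies flat, the feeder cover still shut on it (value of joint flatbed_cover below 0.025 rad and value of joint feeder_cover below 0.08 rad), for 0.3 s.
2. the feeder cover is lifted by its green grip, the flatbed cover flat beneath it (value of joint flatbed_cover below 0.025 rad and value of joint feeder_cover between 0.52 and 1.05 rad and contact force between the fingers and green_grip above 0.5 N), for 0.2 s.
At the end, for the whole second after the job is handed in: The flatbed cover lies flat (below 0.025 rad); the feeder cover is held still by the fingers on its green grip at 45 degrees, give or take 15 (0.52 to 1.05 rad); nothing else on the bench was disturbed (all of step 2 and velocity of joint feeder_cover between -0.1 and 0.1 rad/s); the arm keeps its last pose, push and grip.
It fails at once if the flatbed cover is dropped or slammed (closes faster than 1.2 rad/s) (velocity of joint flatbed_cover below -1.2 rad/s).
It fails at once if the feeder cover is open (over 0.12 rad) while the flatbed cover is not flat (over 0.04 rad) (value of joint feeder_cover above 0.12 rad and value of joint flatbed_cover above 0.04 rad).
It fails at once if one of the things on the bench or on the scanner is moved more than 20 to 30 mm or tipped (distance of clip_tub from where it was at the start of the episode above 0.02 m or angle between any of clip_tub, glue_stick, pen_cup, mug, stapler, tape_roll, hole_punch's own z axis and vertical above 0.3 rad or distance of any of glue_stick, pen_cup, mug, stapler, tape_roll, hole_punch from where it was at the start of the episode above 0.03 m).
It also fails if it takes over 50 s, if anything falls off the work surface, if the arm or the gripper's body presses on something with over 40 N, if the wrist force passes 120 N, or if a joint passes its speed limit or range.

## Working session

There is one attempt and no reset: what is moved stays moved. The work goes in short steps, each a Python script; the robot and the scene stay as the last script left them, time stands still between calls to the robot, and variables do not carry over. Pictures are saved under pics/ and viewed, about 8 in all and at most 12, crops included, and the job is handed in when it is done.

```bash
mkdir -p pics
cat > h.py <<'E'
import numpy as np, cv2
from rig import arm
def cal(n):
    c=arm.get_calibration(n); f=210/np.tan(np.radians(c["vertical_fov"])/2); return c,f
def pts(n,depth):
    """world points for every pixel (fixed cameras)"""
    c,f=cal(n); v,u=np.mgrid[0:420,0:560].astype(float)
    xd=(u-c["cx"])/f; yd=(v-c["cy"])/f; x,y=xd.copy(),yd.copy()
    for _ in range(8):
        s=1+c["k1"]*(x*x+y*y); x,y=xd/s,yd/s
    P=np.stack([x*depth,y*depth,depth],-1)
    P=(P-np.array(c["t"]))@np.array(c["R"]); P[depth<=0]=np.nan
    return P
E
python3 - <<'E'
from h import *
for n in("scene","top"):
    p,d=arm.capture(n); cv2.imwrite(f"pics/{n}0.png",p[:,:,::-1]); np.savez(f"{n}0.npz",p=p,P=pts(n,d))
    c=arm.get_calibration(n); print(n,c)
    print((d>0).mean())
print(arm.observe())
E
```

```text
scene {'vertical_fov': 51.42721964424329, 'cx': 281.5608503402337, 'cy': 211.12416846883832, 'k1': -0.11928093518108325, 'R': array([[-0.56671995,  0.82390036, -0.00408536],
       [ 0.78809174,  0.54062953, -0.29433164],
       [-0.24029128, -0.17002325, -0.95569461]]), 't': array([ 279.04760792, -408.04785867, 1601.54527093])}
0.9958928571428571
top {'vertical_fov': 45.8834921280137, 'cx': 279.93095282953686, 'cy': 213.4324150175567, 'k1': 0.01037399273854482, 'R': array([[-0.01630798, -0.99980551, -0.01108997],
       [-0.99578442,  0.01724167, -0.09008951],
       [ 0.09026319,  0.00957404, -0.99587193]]), 't': array([  16.56998256,  543.94936277, 1480.70988421])}
0.9958460884353741
{'time_s': 0.1, 'joint_positions': array([1.29098546e+00, 8.74456106e-02, 1.75233522e-01, 1.65985776e+00,
       1.46725073e-05, 1.57080906e+00]), 'dq': array([ 4.00562430e-04, -2.91401723e-04,  2.88070382e-03,  5.43645123e-05,
       -3.46442205e-04,  1.14683999e-03]), 'joint_torque': array([-2.51360638e-03, -5.21562767e+01,  4.65654230e+01,  1.61392236e-02,
       -9.10639551e-05,  8.21205845e-06]), 'tcp_pos': array([151.83363338, 528.40818567, 238.64204293]), 'ee_rot': array([ 0.09816497,  0.70026493, -0.09905524,  0.70012908]), 'ft_force': array([-0.09428073, -0.74020838, -0.21327604]), 'wrist_torque': array([ 0.04829588, -0.03976553,  0.03949996]), 'width': 0.9969097935970251}
```

View pics/scene0.png

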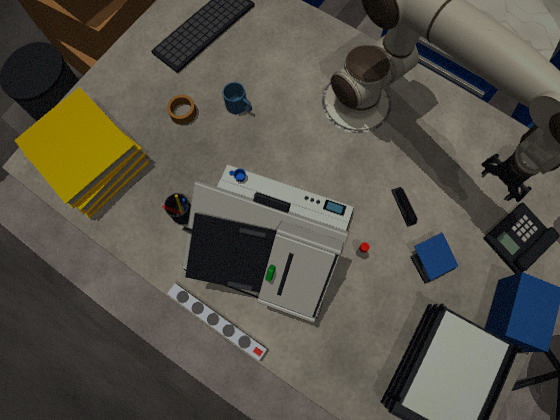

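View pics/top0.png

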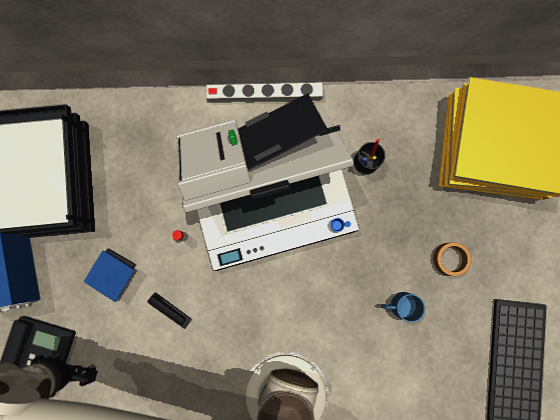

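Run:
```python
from h import *
for n in("scene","top"):
    D=np.load(n+"0.npz");P=D["P"];p=D["p"].astype(int)
    Z=P[...,2]; ok=(Z>52)&(Z<80)&(p.min(-1)>120)&(P[...,0]>150)&(P[...,0]<800)&(abs(P[...,1])<350)
    nn,l,s,c=cv2.connectedComponentsWithStats(ok.astype(np.uint8)); i=1+np.argmax(s[1:,4]); m=l==i
    m=cv2.morphologyEx(m.astype(np.uint8),cv2.MORPH_CLOSE,np.ones((7,7)))>0
    xy=P[m][:,:2]; xy=xy[np.isfinite(xy).all(1)].astype(np.float32)
    r=cv2.minAreaRect(xy); print(n,s[i],r,np.nanmedian(Z[m])); print(cv2.boxPoints(r).round(1).tolist())
    hsv=cv2.cvtColor(D["p"],cv2.COLOR_RGB2HSV)
    g=cv2.inRange(hsv,(50,120,60),(80,255,255))>0; g&=(abs(P[...,1])<200)&(P[...,0]>400)
    print("green",g.sum(),np.nanmedian(P[g],0))
    b=cv2.inRange(hsv,(100,120,60),(125,255,255))>0; b&=(P[...,2]>75)&(abs(P[...,1])<300)&(P[...,0]>200)&(P[...,2]<110)
    print("blue",b.sum(),np.nanmedian(P[b],0))
    rd=cv2.inRange(hsv,(0,150,90),(6,255,255))>0; rd&=(P[...,2]>70)&(P[...,1]>150)&(P[...,0]<600)
    print("red",rd.sum(),np.nanmedian(P[rd],0))
```

```text
scene [ 217  165  136   66 2507] ((504.3673095703125, 8.618316650390625), (142.6946563720703, 444.94403076171875), 14.45944881439209) 62.592589300838476
[[379.70001220703125, 206.1999969482422], [490.79998779296875, -224.60000610351562], [629.0, -189.0], [517.9000244140625, 241.89999389648438]]
green 86 [732.55596681 128.01625286 250.46653776]
blue 38 [ 506.07293148 -161.58630981   89.31031284]
red 61 [483.8470713  305.04220806  99.53113384]
top [ 198  170  161  100 5581] ((523.5408325195312, 15.609893798828125), (186.40170288085938, 445.183837890625), 14.694305419921875) 65.9350895792329
[[376.8999938964844, 207.3000030517578], [489.8999938964844, -223.3000030517578], [670.2000122070312, -176.10000610351562], [557.2000122070312, 254.60000610351562]]
green 88 [723.79934951 126.55132999 251.83930665]
blue 45 [ 498.53512646 -161.03353969   89.95373096]
red 81 [480.39503617 303.90673236  99.01660133]
```

```bash
cat >> h.py <<'E'
from scipy.spatial.transform import Rotation as Ro
psi=np.radians(14.6); C=np.array([617.5,39.9,0]); X=np.array([np.cos(psi),np.sin(psi),0]); Y=np.array([-X[1],X[0],0]); Zz=np.array([0,0,1.])
def W(x,y,z): return C+X*x+Y*y+Zz*z
def ori(xt,yt): return Ro.from_matrix(np.c_[xt,yt,np.cross(xt,yt)]).as_quat()
def lip(th,a=312,n=16):  # a along lid, n above
    return W(170-a*np.cos(th)+n*np.sin(th),0,72+a*np.sin(th)+n*np.cos(th))
def grip(phi,h=26,a=148): # h above hinge axis
    return W(22,205-a*np.cos(phi)+h*np.sin(phi),134+a*np.sin(phi)+h*np.cos(phi))
def gori(t,s=1): return ori(-(Zz*np.cos(t)+Y*np.sin(t)),s*X)
E
python3 - <<'E'
from h import *
r=lambda q:None if q is None else np.round(q,2)
for s in(1,-1):
  o=ori(-Zz,s*Y)
  for p in([152,528,420],[250,250,420],[380,10,420],lip(.8)+[0,0,100],lip(.8)+[0,0,8],lip(.4)+[0,0,8],lip(0)+[0,0,8]): print(s,np.round(p),r(arm.solve_ik(p,o)))
  for phi in(0,.4,.8):
    for t in(0,.4,.8):
      o=gori(t*1.,s); u=Zz*np.cos(t)+Y*np.sin(t); p=grip(phi,12+23)-19*0*u
      print("grip",s,phi,t,np.round(p),r(arm.solve_ik(p-11*u,o)))
for n in("scene","top"):
    P=np.load(n+"0.npz")["P"]-C; L=P@np.c_[X,Y,Zz]
    # lid plate profile: right half front strip and left feeder top
    m=(abs(L[...,1])<200)&(L[...,2]>180)&(L[...,2]<420)
    # feeder/lid normal & lip edge: highest front points
    for y0 in(-20,0,20):
        k=m&(abs(L[...,1]-y0)<8); q=L[k]; q=q[np.argsort(q[:,0])][:4]; print(n,y0,q.round().tolist())
    k=(L[...,1]>70)&(L[...,1]<190)&(L[...,2]>150)&(L[...,0]<120)&(L[...,0]>-200)
    q=L[k][:,[0,2]]; print(len(q)); 
    h,ed=np.histogram(q[:,0],12); 
    for i in range(12):
        w=(q[:,0]>=ed[i])&(q[:,0]<ed[i+1]); print(round(ed[i]),np.round(np.median(q[w,1])) if w.any() else None,end=" ; ")
    print()
E
```

```text
1 [152 528 420] [1.29 0.26 0.75 2.06 0.   1.04]
1 [250 250 420] [ 0.79 -0.22  0.26  2.05  0.    0.53]
1 [380  10 420] [ 0.03 -0.16  0.31  2.04  0.   -0.23]
1 [583.  31. 407.] [ 0.05  0.34  0.82  2.05  0.   -0.2 ]
1 [583.  31. 315.] [ 0.05  0.22  0.47  1.83  0.   -0.2 ]
1 [510.  12. 216.] [ 0.02 -0.02  0.03  1.61  0.   -0.23]
1 [480.   4.  96.] [ 0.01 -0.09 -0.27  1.38  0.   -0.25]
grip 1 0 0 [624. 101. 169.] [0.16 0.27 0.23 1.53 0.   1.48]
grip 1 0 0.4 [624. 101. 169.] [ 0.32  0.28  0.2   1.52 -0.4   1.65]
grip 1 0 0.8 [624. 101. 169.] [ 0.46  0.38  0.2   1.6  -0.78  1.86]
grip 1 0.4 0 [618. 125. 224.] [0.2  0.28 0.34 1.64 0.   1.52]
grip 1 0.4 0.4 [618. 125. 224.] [ 0.36  0.3   0.32  1.65 -0.4   1.69]
grip 1 0.4 0.8 [618. 125. 224.] [ 0.5   0.4   0.33  1.75 -0.77  1.91]
grip 1 0.8 0 [607. 168. 265.] [0.27 0.29 0.44 1.72 0.   1.59]
grip 1 0.8 0.4 [607. 168. 265.] [ 0.43  0.34  0.46  1.76 -0.39  1.76]
grip 1 0.8 0.8 [607. 168. 265.] [ 0.56  0.46  0.49  1.9  -0.75  2.  ]
-1 [152 528 420] [ 1.29  0.26  0.75  2.06  0.   -2.11]
-1 [250 250 420] [ 0.79 -0.22  0.26  2.05  0.   -2.61]
-1 [38
[... 1070 characters left out ...]
], [-47.0, 6.0, 314.0]]
scene 20 [[-569.0, 20.0, 183.0], [-567.0, 26.0, 193.0], [-565.0, 23.0, 195.0], [-562.0, 19.0, 185.0]]
2768
-34 298.0 ; -21 299.0 ; -8 292.0 ; 4 304.0 ; 17 316.0 ; 30 320.0 ; 43 307.0 ; 56 294.0 ; 69 280.0 ; 81 266.0 ; 94 252.0 ; 107 238.0 ; 
top -20 [[-53.0, -21.0, 310.0], [-52.0, -19.0, 309.0], [-52.0, -26.0, 312.0], [-52.0, -16.0, 311.0]]
top 0 [[-53.0, -3.0, 310.0], [-53.0, -1.0, 310.0], [-52.0, 7.0, 305.0], [-52.0, -6.0, 314.0]]
top 20 [[-575.0, 28.0, 187.0], [-574.0, 25.0, 185.0], [-571.0, 27.0, 191.0], [-570.0, 23.0, 180.0]]
2622
-37 297.0 ; -24 300.0 ; -11 293.0 ; 2 305.0 ; 16 317.0 ; 29 322.0 ; 42 307.0 ; 55 293.0 ; 68 280.0 ; 81 265.0 ; 94 250.0 ; 107 237.0 ;
```

Run:
```python
from h import *
o=ori(-Zz,Y)
arm.grasp()
for p in([152,528,420],[250,250,420],[380,10,420]): arm.move_to(p,o)
T=lambda th:lip(th)+X*5+Zz*8
arm.move_to(T(.82)+[0,0,60],o)
hit=arm.move_straight(T(.82)-[0,0,25],velocity=25,stop_force=3)
s=arm.observe(); print(hit,s["time_s"],s["tcp_pos"],T(.82),s["ft_force"],s["width"])
p,d=arm.capture("scene"); cv2.imwrite("pics/s1.png",cv2.resize(p[130:340,150:400,::-1],None,fx=3,fy=2.8))
```

```text
True 6.9167 [592.40035515  33.3523291  316.41313808] [592.18987302  33.30720574 319.03303819] [ 1.97000309  0.72240436 -0.08482344] -0.0014417529441581379
```

View pics/s1.png

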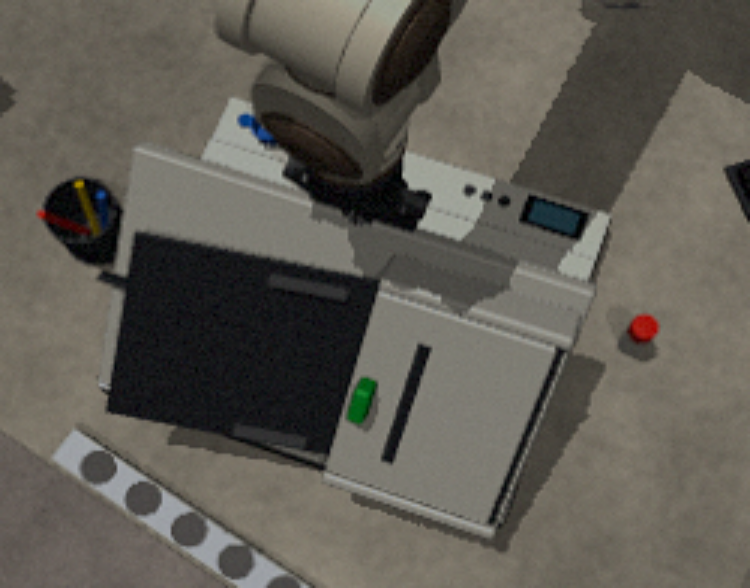

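Run:
```python
from h import *
T=lambda th:lip(th)+X*5+Zz*8
for th in np.arange(.76,.07,-.1):
    arm.move_straight(T(th),velocity=40); s=arm.observe(); print(round(th,2),(s["tcp_pos"]-T(th)).round(1),s["ft_force"].round(1))
hit=arm.move_straight(T(-.03),velocity=25,stop_force=25)
s=arm.observe(); print(hit,s["time_s"],(s["tcp_pos"]-T(0)).round(1),s["ft_force"].round(1))
arm.wait(.3); print(arm.observe()["ft_force"])
p,d=arm.capture("top"); L=(pts("top",d)-C)@np.c_[X,Y,Zz]; 
for x0 in(-80,-40,20,80,120):
    k=(abs(L[...,0]-x0)<10)&(L[...,1]>75)&(L[...,1]<190)&(L[...,2]>100)&(L[...,2]<200); print(x0,k.sum(),np.median(L[k][:,2]) if k.any() else None)
cv2.imwrite("pics/t2.png",cv2.resize(p[60:300,150:400,::-1],None,fx=3,fy=2.4))
```

```text
0.76 [ 0.1  0.  -0.1] [3.2 0.6 0.4]
0.66 [-0.3 -0.1 -0.3] [1.4 0.4 0.1]
0.56 [-0.2 -0.1 -0.2] [ 1.4  0.4 -0.2]
0.46 [-0.1 -0.  -0.1] [ 0.2 -0.3  0.9]
0.36 [ 0.   0.1 -0. ] [-1.3 -0.5  1.5]
0.26 [ 0.3  0.1 -0.1] [-0.6  0.1  0.9]
0.16 [-0.1 -0.  -0.1] [-0.2 -0.5  0.1]
True 14.7667 [1.6 0.4 6. ] [-2.6 -0.1  7. ]
[-2.12620663 -0.41782346  8.22928521]
-80 283 145.30180095127568
-40 293 145.27256915869103
20 291 144.9346741760442
80 284 145.40645126401367
120 290 145.58283609131652
```

View pics/t2.png

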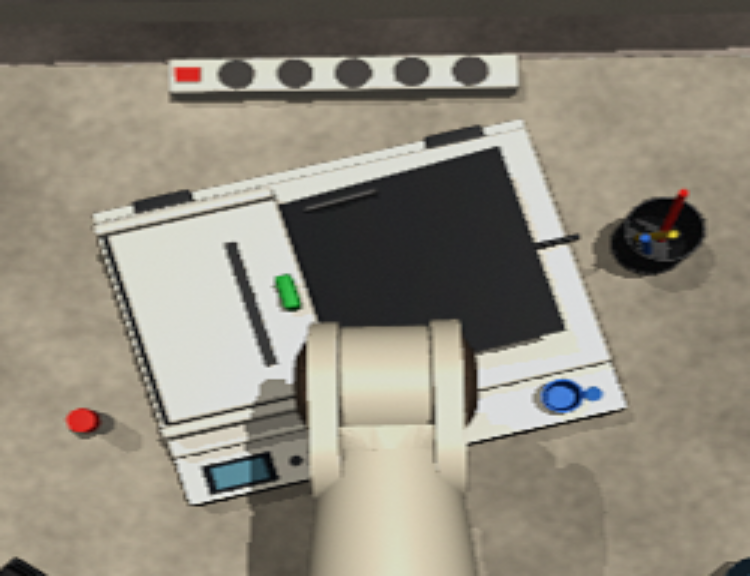

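Run:
```python
from h import *
s=arm.observe()
arm.move_straight(s["tcp_pos"]+[-20,0,60],velocity=60)
arm.move_to([430,0,330],gori(0)); arm.gripper_open()
for n in("top","scene"):
    p,d=arm.capture(n); P=pts(n,d); L=(P-C)@np.c_[X,Y,Zz]
    hsv=cv2.cvtColor(p,cv2.COLOR_RGB2HSV); g=cv2.inRange(hsv,(50,120,40),(80,255,255))>0; g&=(abs(L[...,0])<100)&(abs(L[...,1])<120)
    q=L[g&(L[...,2]>168)]; print(n,g.sum(),len(q),np.median(q,0).round(1),q.min(0).round(1),q.max(0).round(1))
    k=(abs(L[...,0])<120)&(L[...,1]>75)&(L[...,1]<190)&(L[...,2]>130)&(L[...,2]<160); A=np.c_[L[k][:,:2],np.ones(k.sum())]; print(np.linalg.lstsq(A,L[k][:,2],rcond=None)[0])
```

```text
top 78 72 [ 19.2  56.9 173.2] [  0.2  49.4 168. ] [ 39.   64.6 179.6]
[ 2.35533834e-03 -5.80953698e-04  1.45344346e+02]
scene 77 74 [ 23.4  56.8 171.9] [  3.7  48.2 168.5] [ 42.6  65.1 178.6]
[ 5.68686239e-03 -1.56018096e-03  1.45509632e+02]
```

Run:
```python
from h import *
g=W(21.5,57,159)
arm.move_to(g+[0,0,90],gori(0))
hit=arm.move_straight(g,velocity=60,stop_force=8)
s=arm.observe(); print(hit,(s["tcp_pos"]-g).round(1),s["ft_force"].round(1))
arm.grasp(); s=arm.observe(); print(s["time_s"],s["width"],s["ft_force"].round(1),s["wrist_torque"].round(2))
arm.wait(.05); p,d=arm.capture("scene"); cv2.imwrite("pics/s3.png",cv2.resize(p[130:340,150:400,::-1],None,fx=3,fy=2.8))
```

```text
False [0.1 0.  0.4] [-0.  -1.1  0. ]
21.675 0.45243410085602925 [-13.6  -2.9  10.6] [-0.8   3.08 -0.07]
```

View pics/s3.png

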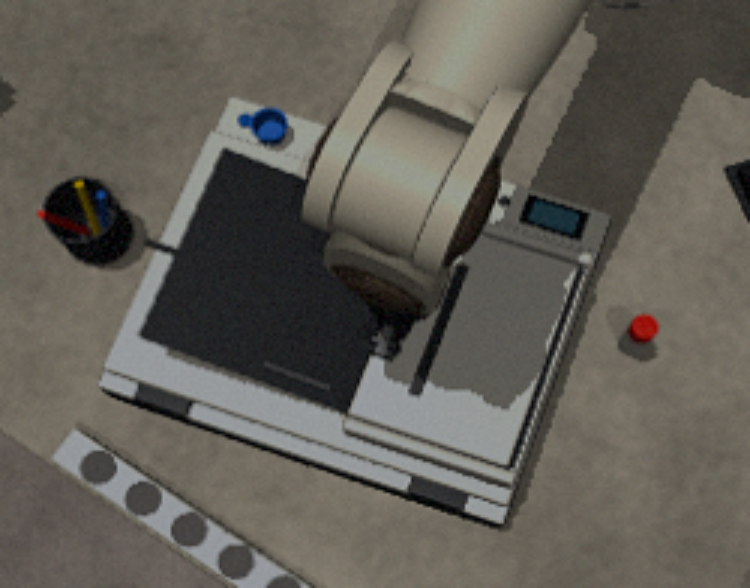

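Run:
```python
from h import *
s0=arm.observe(); d0=s0["tcp_pos"]-grip(0,25); print(d0.round(1))
for phi in np.arange(.1,.81,.1):
    arm.move_straight(grip(phi,25),velocity=40,frame=gori(phi)); s=arm.observe(); print(round(phi,2),(s["tcp_pos"]-grip(phi,25)).round(1),s["ft_force"].round(1),s["wrist_torque"].round(1),round(s["width"],3))
    if np.linalg.norm(s["ft_force"])>30: print("high"); break
arm.wait(.4)
s=arm.observe(); print(s["time_s"],s["ft_force"].round(1))
for n in("top","scene"):
    p,d=arm.capture(n); L=(pts(n,d)-C)@np.c_[X,Y,Zz]
    q=L[(L[...,0]>-70)&(L[...,0]<120)&(L[...,1]>60)&(L[...,1]<200)&(L[...,2]>150)&(L[...,2]<260)&(p.min(-1)>60)]
    c=q[abs((q[:,2]-146)-(205-q[:,1]))<30]; print(n,len(c),len(c)>9 and np.polyfit(c[:,1],c[:,2],1))
    # flatbed lid plate: front strip and right/rear rim, z should be 92
    for x0,x1,y0,y1 in((-125,-112,-200,-30),(-110,100,-217,-205),(140,160,-150,150)):
        k=(L[...,0]>x0)&(L[...,0]<x1)&(L[...,1]>y0)&(L[...,1]<y1)&(L[...,2]<130); print(k.sum(),np.median(L[k][:,2]).round(1) if k.any() else None)
    cv2.imwrite(f"pics/{n}4.png",cv2.resize(p[60:340,150:400,::-1],None,fx=2.1,fy=2.1))
```

```text
[-2.7 -0.7  0.9]
0.1 [-2.6 -1.  -0.5] [-12.6  -6.7   1. ] [-0.9  2.5 -0.4] 0.451
0.2 [-2.6 -1.1 -0.5] [-13.9  -7.1   2.3] [-0.8  2.6 -0.7] 0.452
0.3 [-2.6 -1.1 -0.4] [-15.1  -7.9   2. ] [-0.7  2.7 -1.2] 0.454
0.4 [-2.6 -1.1 -0.3] [-16.   -6.3   2. ] [-0.7  2.7 -1.6] 0.455
0.5 [-2.6 -1.1 -0.2] [-18.1  -6.7   2.3] [-0.6  2.8 -2.1] 0.45
0.6 [-2.6 -1.1 -0.1] [-19.6  -6.5   2.8] [-0.6  2.8 -2.6] 0.456
0.7 [-2.6 -1.  -0. ] [-20.6  -7.1   3.4] [-0.6  2.8 -3.2] 0.454
0.8 [-2.6 -0.9  0. ] [-22.9  -8.2   3.2] [-0.5  2.7 -3.8] 0.455
26.375 [-23.2  -7.1   2.9]
top 1570 [ -0.97081633 352.22324087]
264 93.0
293 93.6
343 93.9
scene 1379 [ -0.97432669 351.2784437 ]
199 92.8
239 93.4
564 94.2
```

View pics/scene4.png

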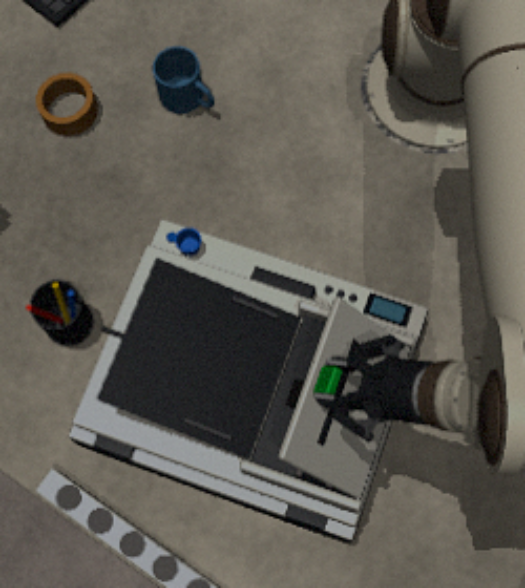

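View pics/top4.png

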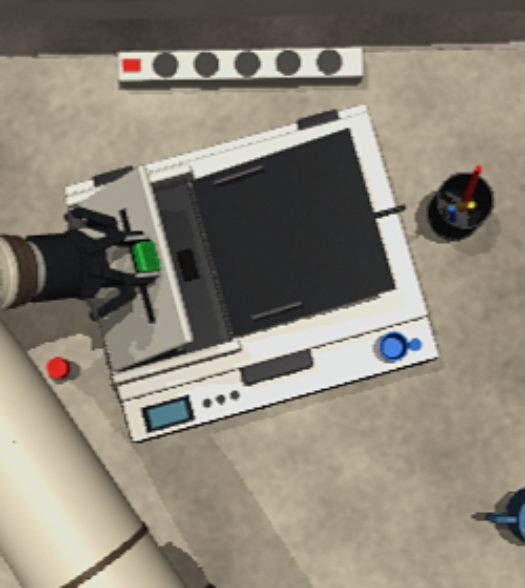

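Run:
```python
from h import *
arm.wait(.5); p,d=arm.capture("top"); P=pts("top",d); hsv=cv2.cvtColor(p,cv2.COLOR_RGB2HSV)
rd=(cv2.inRange(hsv,(0,150,90),(6,255,255))>0)&(P[...,2]>70)&(P[...,1]>150)&(P[...,0]<600); print(np.nanmedian(P[rd],0))
b=(cv2.inRange(hsv,(100,120,60),(125,255,255))>0)&(P[...,2]>75)&(abs(P[...,1])<300)&(P[...,0]>200)&(P[...,2]<110); print(np.nanmedian(P[b],0))
s=arm.observe(); print(s["time_s"],s["ft_force"],abs(s["dq"]).max())
arm.hand_in()
```

```text
[480.39649457 304.19838925  97.77195118]
[ 504.51427205 -159.48591184   88.24590116]
27.025 [-23.20667337  -7.33520568   3.29901291] 0.0009120027857897302
the job is handed in; nothing more can be done
```

I lowered the flatbed cover gently with closed fingers on its front lip, then took the feeder cover by its green grip and lifted it. I handed the job in at 27 s with the arm still holding that grip. No verdict is reported, so what follows is what my own last checks showed.

- **Flatbed cover:** it lies flat. The lid plate read 93 mm at the front and 94 mm at the rear, against an expected 92 mm.
- **Feeder cover:** it measured about 0.77 rad (44°) in both cameras. The arm was still (joint speeds under 0.001 rad/s) and the grip opening was steady at 0.455.
- **Other things:** the glue stick's position is unchanged to within about 1 mm. The clip tub read 6 mm from its first reading, which is within the noise of those few pixels. I checked the pen cup, mug and tape roll only by eye in the last pictures, where they looked undisturbed. The stapler and hole punch I did not check, though the arm passed well above them.
- **Disagreements:**
  - A sideways force of about 24 N stays on the wrist, because the fingers hold the grip about 2.6 mm off from the commanded position. That is well below the 120 N limit.
  - While lowering, the fingertip stopped 6 mm higher than planned for the lip, probably resting on the edge of the lid plate. The camera heights showed the cover flat all the same.

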